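# Uncover the bottle mixer and hold the round paint flask down in its sprung ring

## Robot

A 6-joint arm with a two-finger parallel gripper is mounted at the origin on the work surface. World frame = base frame: x ahead of the robot, y to its left, z up, the work surface at z = 0. Lengths are in mm, angles in rad, forces in N, time in s.
With the tool pointing down it reaches from about 325 to 900 mm from the base axis. Payload 3.5 kg.
Tool frame: the origin (TCP) lies midway between the tips of the shut fingers; the grasp point (between the pads) lies 19 mm behind it; z points along the fingers, x is the direction in which the jaws open and shut, and the axes are right-handed (so a half turn about z gives the same grasp; the last joint's range is limited). The gripper opens to 85 mm and grips with 20 to 120 N. Pads are 22 mm wide; open, the fingers measure 114 mm over their backs; the gripper's body (76 mm by 85 mm) begins 54 mm behind the grasp point. The pads swing forward as they close: fully open they stand 13 mm farther back than shut.
Start: joints at [1.029, 0.276, -0.026, 1.268, 0, 1.467], TCP at [265.539, 565.783, 207.513] pointing down, gripper open.
Joint ranges: [-3.12, 3.12], [-0.85, 1.88], [-1.08, 1.24], [-1.95, 2.15], [-1.57, 1.53], [-3.14, 3.14]. Speed limits (rad/s): [2.57, 2.57, 3.14, 3.14, 3.14, 3.14].

## Interface

Orientations are given as a rotation vector (axis times angle).
In Python, from workcell import arm gives the robot as it stands. The module is installed in compiled form; this text tells all that it offers. Calls block until the motion is done:
- arm.goto(position, orientation): joint-space move of the TCP to a pose.
- arm.line_to(position, frame=None, speed=150, guard=None): straight line of the TCP; frame=None keeps the orientation; speed is the mean speed in mm/s. With guard (N) it stops when the force on the tool has changed by that much, and returns True; else False.
- arm.goto_joints(angles): joint-space move.
- arm.move_gripper(opening): opening from 0.0 (shut) to 1.0 (fully open); the grip force is fixed at half the most; returns when the fingers have stopped.
- arm.sleep(seconds).
- arm.solve_ik(position, orientation): joint angles nearest the present ones, or None.
- arm.observe(): the state.
- arm.grab_frame(name): name is "scene" or "side" or "wrist"; returns the picture (384x512x3 uint8, red, green, blue); there is no depth.
- arm.get_calibration(name): a dict with "fov_y" (degrees; the focal length in pixels is half the picture's height over the tangent of half this angle, whatever the lens; pixels are square), "cx", "cy" (the principal point, pixels), "distortion" ([k1, k2, p1, p2, k3] as OpenCV has them; the pictures are not rectified), "origin" and "rotation" of the camera in the world; the wrist camera has in their place "T_tool_cam" (4x4, takes a point from camera to tool coordinates, whose origin is the TCP and whose axes are the tool frame's). Camera axes: x right, y down, z forward; pixel columns grow to the right and rows downward; lengths in mm; the calibration is good to about 2 mm. A picture is of the moment at which its call begins: read the wrist's pose just before it. get_calibration takes no time and is no camera call.
A pose or a line that the arm cannot do raises arm.PlanningError and nothing moves.
- arm.sign_off(): hands the job in, once; it reports no verdict.
Trained networks look in the newest picture that a camera, given by its name, has taken for a name from the list of things; names that differ only in an ending like _2 or _b are one class to them, and where a whole thing is asked for, a point or a joint stands for the part that bears it (a point fixed in the world has none). Each returns a list of dicts, best first, with "p" (0 to 1); they miss things now and then, are a little off and sometimes report something else, mostly with a low value. They report only what shows in the picture. A call takes as long as a camera call. They do not tell look-alikes from the thing itself.
- arm.recognise(name, camera): "point" ([x, y, z] in mm, in world coordinates, good to about 4 mm: the middle of the surface that is visible of it).
- arm.cut_out(name, camera): "mask" (384x512 bool, what is visible of it).
The state is a dict: "t": time; "joint_positions": joint angles; "qvel": joint speeds; "tau": joint torques, N m; "position": TCP position; "tool_rot": TCP orientation; "wrist_force": force on the tool from outside, world axes, zero at the start; "ft_torque": the same for the moment, N m; "opening": opening from 0.0 (shut) to 1.0 (fully open).
Only numpy, scipy, OpenCV 4.12 (cv2) and the standard library are available. Lean on these libraries where they do the work, as an engineer would, in place of code of your own. Each camera call takes 0.05 s, during which the arm holds its last target. There are 200 camera calls.

## Task

Get the round flask of glass paint onto the bottle mixer: take the aluminium dust cover off the mixer and hang it by its loop handle on the hook of the rod stand, then seat the capped round flask upright in the mixer's sprung ring cradle. Press the flask firmly down, without forcing it, until the cradle is at the bottom of its travel, and finish while still holding it pressed down there, as one does while it mixes. Keep the flask upright and leave the other bottle, the jar and the foil roll where they are.

Things in the scene. Friction and masses are not known exactly. Their poses are not given: they have to be found in the camera images.
- mixer: Bench bottle mixer, fixed: grey cast housing 160 mm (x) by 130 mm (y), 62 mm high, and on it a round white turret with a flat deck 112 mm across, 85 mm above the bench; dial and switch on its own -x side. Its sprung ring cradle stands mid-deck, under the dust cover at the start. To the left or right of the bottles, the rod stand on the other side. Origin: centre of the underside; z up.
- cradle_ring (a point): Centre of the mixer's cradle: a level black rubber ring, 10 mm thick, 52 mm clear inside, 72 mm outside, on three arms and a spring. This point lies in the ring's mid-plane, 130 mm above the bench when free, with 19 mm of depth below it. The flask's belly sits in the ring and centres itself, the flask's underside then 13 mm below this point. Moves down with the cradle.
- cradle (a joint): Downward travel of the ring cradle in m: 0 = free (up), 0.010 = at its lower stop. Spring 700 N/m, preloaded: about 5 N (net) starts it moving, about 13 N (weight of the flask included) takes it to the stop; the flask's weight alone does not move it.
- cover: Aluminium dust cover, about 150 g, loose: upside-down cup, 90 mm across, 63 mm high, inside 84 mm across, standing on the mixer's deck over the cradle (lift 55 mm straight up to clear the ring). On its top a fixed steel loop handle stands in the cover's own y-z plane (x is square to the loop), feet at y = -36 and +36 mm. Origin: centre of its open rim (underside); z up through the loop.
- cover_loop (a point): Crown of the cover's loop handle, on the centre line of its 9 mm round bar and on the cover's axis, 118 mm above its underside. The bar's centre line is 4 mm lower at y = +-18 mm, 14 mm lower at y = +-30 mm; the opening under the crown is 50 mm high, 63 mm wide. Axes as cover.
- hook_stand: Rod stand, fixed: dark steel foot plate 150 x 110 x 14 mm (105 mm to its own -x, 45 mm to +x of the rod), upright steel rod 12 mm thick and 222 mm tall, and an aluminium boss head on it that carries a steel hook pointing along the stand's own -x. A screw knob stands out 36 mm to +y of the boss. Origin: foot of the rod; z up.
- hook_saddle (a point): Lowest point of the hook, on the centre line of its 8 mm bar: 75 mm to the stand's -x from the rod, 195 mm above the bench. From here the bar rises gently, 8 mm, towards the rod, and rises 14 mm to its open tip, which is 37 mm further along -x (top of the tip 213 mm above the bench). Axes as hook_stand.
- flask: Flask to mix, about 200 g, loose, sealed: brown glass, ball-shaped belly 64 mm across (centre 33 mm above the underside), round foot 38 mm across, neck 24 mm thick, ribbed black screw cap 30 mm across, from 84 to 112 mm (its full height). Origin: centre of its underside; z up through the cap. Stands on the bench, changing places with the square bottle and the jar.
- square_bottle: Bystander: square brown glass bottle, 46 x 46 mm, 130 mm tall with its black cap. Origin: centre of its underside.
- jar: Bystander: squat cylindrical brown glass jar, 60 mm across, 68 mm tall with its wide black lid. Origin: centre of its underside.
- foil_roll: Bystander: roll of copper foil lying flat, 72 mm across, 12 mm high. Origin: centre of its underside.
Mind the look-alikes: they are no part of the job. What is shaped like the hook_stand but red or turquoise is not meant. Leave any blue look-alike of the flask alone.

How it is judged:
By the outcome, as a careful person would: the job done as asked, in the order asked, and still so for the second after the job is handed in, while the arm keeps its last pose, push and grip.
It also fails if it takes over 58 s, if anything falls off the work surface, if the arm or the gripper's body presses on something with over 40 N, if the wrist force passes 120 N, or if a joint passes its speed limit or range.

## Working session

There is one attempt and no reset: what is moved stays moved. The work goes in short steps, each a Python script; the robot and the scene stay as the last script left them, time stands still between calls to the robot, and variables do not carry over. Pictures are saved under pics/ and viewed, about 8 in all and at most 12, crops included, and the job is handed in when it is done.

```bash
mkdir -p pics; cat > h.py <<'E'
import numpy as np, cv2
from workcell import arm
from scipy.spatial.transform import Rotation as R
def K(c):
    f=192/np.tan(np.radians(c["fov_y"])/2); return np.array([[f,0,c["cx"]],[0,f,c["cy"]],[0,0,1.]])
def campose(name,st=None):
    c=arm.get_calibration(name)
    if name!="wrist": return c,np.array(c["origin"],float),np.array(c["rotation"],float)
    st=st or arm.observe(); T=np.array(c["T_tool_cam"],float); Rt=R.from_rotvec(st["tool_rot"]).as_matrix()
    return c,Rt@T[:3,3]+st["position"],Rt@T[:3,:3]
def ray(name,uv,st=None):
    c,o,Rc=campose(name,st); d=cv2.undistortPoints(np.array([[uv]],float),K(c),np.array(c["distortion"],float))[0,0]
    return o,Rc@np.array([d[0],d[1],1])
def onz(name,uv,z,st=None):
    o,d=ray(name,uv,st); return o+d*(z-o[2])/d[2]
def proj(name,P,st=None):
    c,o,Rc=campose(name,st); q=(np.atleast_2d(P)-o)@Rc
    return cv2.projectPoints(q,np.zeros(3),np.zeros(3),K(c),np.array(c["distortion"],float))[0][:,0]
def snap(name): 
    return cv2.cvtColor(arm.grab_frame(name),cv2.COLOR_RGB2BGR)
def down(yaw): # tool z down, tool x at yaw
    x=np.array([np.cos(yaw),np.sin(yaw),0]);z=np.array([0,0,-1.]);return R.from_matrix(np.c_[x,np.cross(z,x),z]).as_rotvec()
E
python3 - <<'E'
from h import *
np.set_printoptions(precision=1,suppress=True)
for n in("scene","side"):
    im=snap(n);cv2.imwrite(f"pics/{n}0.png",cv2.resize(im,(800,600)))
    c=arm.get_calibration(n);print(n,c)
    for k in("mixer","cover","cover_loop","hook_stand","flask","square_bottle","jar","foil_roll"):
        for r in arm.recognise(k,n)[:4]: print(k,round(r["p"],2),np.array(r["point"]),proj(n,r["point"])[0])
print(arm.get_calibration("wrist"));print(arm.observe())
E
```

```text
scene {'fov_y': 52.737190678086776, 'cx': 258.3810228100552, 'cy': 190.93495876644252, 'distortion': array([-0.,  0.,  0.,  0.,  0.]), 'origin': array([ 999.6, -657.5, 1224.4]), 'rotation': array([-2.4, -0.7,  0.2])}Traceback (most recent call last):
  File "<stdin>", line 7, in <module>
  File "h.py", line 18, in proj
    return cv2.projectPoints(q,np.zeros(3),np.zeros(3),K(c),np.array(c["distortion"],float))[0][:,0]
           ~~~~~~~~~~~~~~~~~^^^^^^^^^^^^^^^^^^^^^^^^^^^^^^^^^^^^^^^^^^^^^^^^^^^^^^^^^^^^^^^^
cv2.error: OpenCV(4.12.0) /io/opencv/modules/calib3d/src/calibration_base.cpp:1490: error: (-215:Assertion failed) npoints >= 0 && (depth == CV_32F || depth == CV_64F) in function 'projectPoints'
```

View pics/scene0.png

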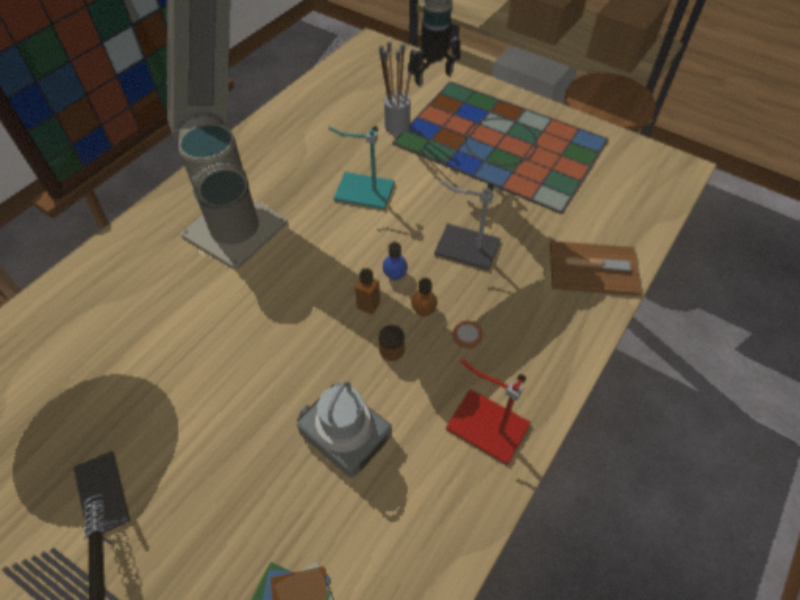

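The scene picture (800x600) shows these candidates:
- **Flask:** the brown round one at (425,298), against a blue look-alike at (395,262), the square bottle at (367,290) and the jar at (391,343).
- **Stand:** the dark one at (470,240), against a turquoise one at (365,185) and a red one at (490,425).
- **Mixer and cover:** (345,425).

The camera rotation is a rotation vector, so I'll fix the helper.

```bash
sed -i 's/np.array(c\["rotation"\],float)$/R.from_rotvec(np.ravel(c["rotation"])).as_matrix()/; s/q=(np.atleast_2d(P)-o)@Rc/q=np.ascontiguousarray((np.atleast_2d(np.array(P,float))-o)@Rc)/' h.py
python3 - <<'E'
from h import *
np.set_printoptions(precision=1,suppress=True)
for n in("scene","side"):
    im=snap(n);cv2.imwrite(f"pics/{n}1.png",im if n=="scene" else cv2.resize(im,(800,600)))
    print(n,arm.get_calibration(n)["origin"])
    for k in("mixer","cover","cover_loop","hook_stand","hook_saddle","flask","square_bottle","jar","foil_roll"):
        for r in arm.recognise(k,n)[:4]: print(k,round(r["p"],2),np.array(r["point"]),proj(n,r["point"])[0]*800/512)
print(arm.get_calibration("wrist"));print(arm.observe())
E
```

```text
scene [ 999.6 -657.5 1224.4]
mixer 0.93 [ 649.6 -335.    57.9] [348.8 447.7]
cover 0.77 [ 617.5 -311.8  146.6] [339.6 411.8]
cover 0.39 [568.1 296.8  12.4] [471.5 247.1]
cover_loop 0.86 [ 619.4 -310.4  148.7] [340.7 411.2]
hook_stand 0.75 [224.  309.8  15.2] [368.5 190.7]
hook_stand 0.65 [ 854.4 -113.4   12. ] [489.3 425.7]
hook_stand 0.62 [566.  294.3  16.7] [470.5 246.3]
hook_saddle 0.8 [ 856.6 -116.5   11.2] [489.4 427.5]
hook_saddle 0.75 [563.4 294.6  13.3] [469.6 246.6]
hook_saddle 0.71 [219.3 313.4  16.4] [367.9 189. ]
hook_saddle 0.3 [ 618.8 -311.9  149.1] [340.  411.6]
flask 0.73 [575.4  54.4  56.4] [423.8 301. ]
flask 0.48 [457.  105.6  59.1] [395.  264.2]
flask 0.25 [565.3 294.2  16.8] [470.3 246.2]
square_bottle 0.81 [459.2  -9.8  80.3] [367.6 290.7]
jar 0.91 [579.  -85.5  67.1] [391. 341.]
foil_roll 0.48 [696.4  60.   13.4] [467.4 333.5]
side [-116.7 -937.9 1097.7]
mixer 0.55 [ 559.4 -339.9   60.6] [515.1 422.3]
cover 0.65 [ 599.4 -315.1  148.6] [526.1 369.8]
cover_loop 0.62 [ 596.1 -317.4  148.3] [525.7 371.5]
hook_stand 0.95 [216.2 310.6  12.3] [187.6 328.6]
hook_stand 
[... 468 characters left out ...]
4] [433.2 300.8]
{'fov_y': 67.83764603978724, 'cx': 251.57184871318753, 'cy': 191.1443593964301, 'distortion': array([-0.1,  0. ,  0. ,  0. ,  0. ]), 'T_tool_cam': array([[   1. ,    0. ,   -0. ,    0.7],
       [  -0. ,    1. ,    0.3,  -68.3],
       [   0. ,   -0.3,    1. , -166.7],
       [   0. ,    0. ,    0. ,    1. ]])}
{'t': 1.1, 'joint_positions': array([ 1. ,  0.3, -0. ,  1.3, -0. ,  1.5]), 'qvel': array([ 0., -0., -0.,  0.,  0., -0.]), 'tau': array([ -0. , -44.6,  29.6,   0. ,  -0. ,  -0. ]), 'position': array([265.5, 565.8, 207.5]), 'tool_rot': array([ 2.7,  1.7, -0. ]), 'wrist_force': array([ 0.3, -1. ,  0.8]), 'ft_torque': array([ 0., -0.,  0.]), 'opening': 0.9974578948830237}
```

View pics/side1.png

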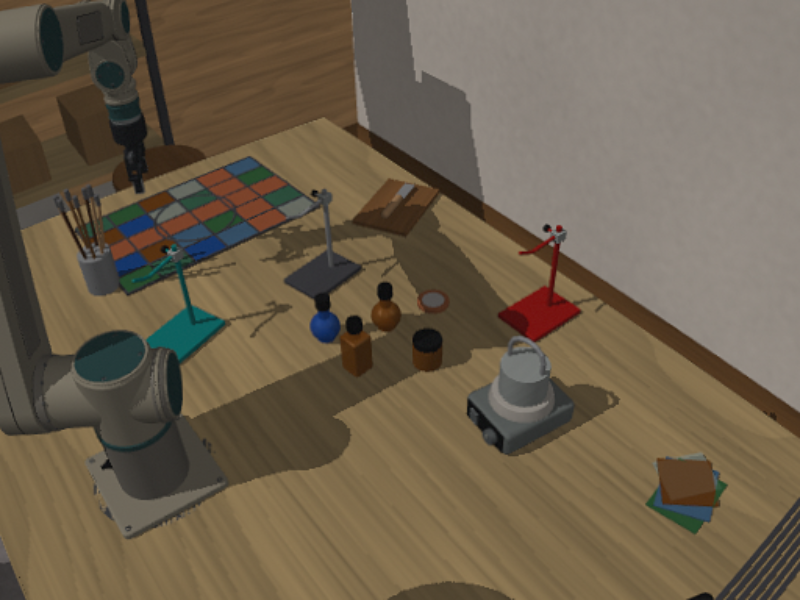

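The side picture agrees: brown flask at (385,308), dark stand with its rod at (328,230), cover at (525,375), and look-alikes in blue, red and turquoise. Next is a close-up montage of stand, flask and cover from both cameras.

```bash
python3 - <<'E'
from h import *
s=cv2.imread("pics/scene1.png");d=snap("side")
def crop(im,u,v): 
    return cv2.resize(im[v:v+75,u:u+100],(400,300),interpolation=cv2.INTER_CUBIC)
# origins (u,v)
print((250,100),(160,110),(175,230),(285,200))
m=np.vstack([np.hstack([crop(s,250,100),crop(d,160,115)]),np.hstack([crop(s,175,230),crop(d,285,210)])])
cv2.imwrite("pics/m1.png",m); cv2.imwrite("pics/side1raw.png",d)
E
```

```text
(250, 100) (160, 110) (175, 230) (285, 200)
```

View pics/m1.png

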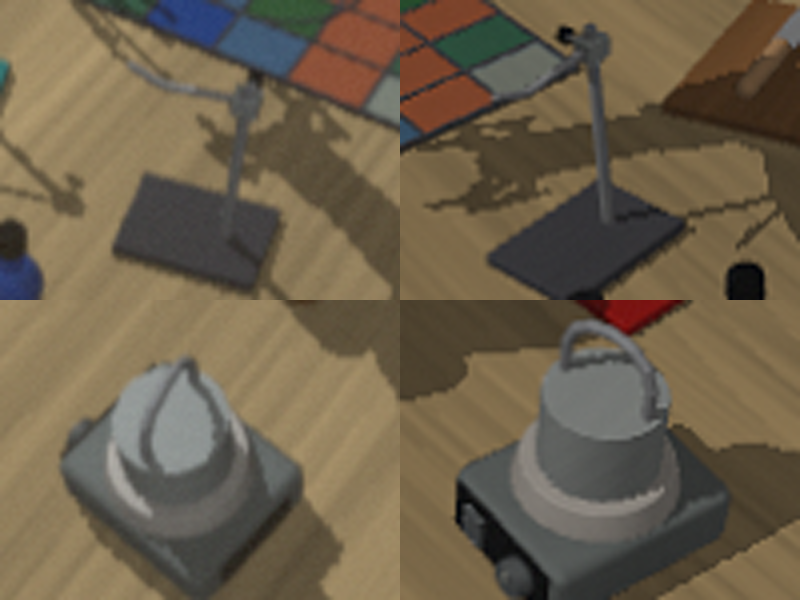

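Montage: the brown flask neighbours and the dark stand are clear. Rod foot is at crop (230,238) in the scene view and (208,220) in the side view. The hook points left in the scene view, and the loop feet show on the cover top. Now to compute the poses.

```bash
python3 - <<'E'
from h import *
np.set_printoptions(precision=1,suppress=True)
S=lambda x,y:(250+x/4,100+y/4); D=lambda x,y:(160+(x-400)/4,115+y/4)
S2=lambda x,y:(175+x/4,230+(y-300)/4); D2=lambda x,y:(285+(x-400)/4,210+(y-300)/4)
print("corners S",[onz("scene",S(*p),14)[:2] for p in((147,175),(280,210),(252,288),(115,250))])
print("corners D",[onz("side",D(*p),14)[:2] for p in((606,182),(686,226),(488,260))])
print("rod",onz("scene",S(230,238),14),onz("side",D(608,220),14))
print("tip",[onz("scene",S(128,65),209),onz("side",D(490,100),209)], "boss",onz("scene",S(244,98),205),onz("side",D(592,45),205))
print("feet S",[onz("scene",S2(*p),148) for p in((165,470),(238,440))],"D",[onz("side",D2(*p),148) for p in((565,372),(650,412))])
print("crown",onz("scene",S2(187,364),203),onz("side",D2(595,325),203))
print("mixer corners D",[onz("side",D2(*p),62)[:2] for p in((458,485),(553,568),(728,490))])
print("mixer corners S",[onz("scene",S2(*p),62)[:2] for p in((63,462),(195,575),(302,465))])
E
```

```text
corners S [array([476. , 328.2]), array([615.3, 364.6]), array([642.3, 258.5]), array([503.3, 222.8])]
corners D [array([611.8, 350.2]), array([632.4, 248. ]), array([465.1, 318.1])]
rod [591.6 302.5  14. ] [581.5 299.9  14. ]
tip [array([472.6, 277.2, 209. ]), array([467.3, 273.6, 209. ])] boss [581.9 304.7 205. ] [580.5 296.5 205. ]
feet S [array([ 633.1, -336.9,  148. ]), array([ 663.6, -286.9,  148. ])] D [array([ 600.5, -272.2,  148. ]), array([ 619.3, -336.8,  148. ])]
crown [ 613.9 -278.3  203. ] [ 605.5 -290.4  203. ]
mixer corners D [array([ 527.1, -248.7]), array([ 528.2, -347.5]), array([ 674.7, -373.1])]
mixer corners S [array([ 531.9, -352.2]), array([ 676.1, -366.6]), array([ 692. , -245.8])]
```

```bash
python3 - <<'E'
from h import *
import json
np.set_printoptions(precision=2,suppress=True)
t=np.radians(15)
ims=[];sts=[]
for i,(p,nm) in enumerate([((525,285,330),"hook_saddle"),((567,54,260),"flask"),((608,-308,340),"cover_loop")]):
    arm.goto(p,down(t)); st=arm.observe(); im=snap("wrist"); cv2.imwrite(f"pics/w{i}.png",im)
    sts.append({k:np.array(v).tolist() for k,v in st.items()}); print(st["t"],st["position"],st["wrist_force"])
    for r in arm.recognise(nm,"wrist")[:2]: print(nm,round(r["p"],2),np.array(r["point"]),proj("wrist",r["point"],st)[0])
    ims.append(im)
json.dump(sts,open("sts.json","w"))
a=lambda im:cv2.resize(im,(400,300),interpolation=cv2.INTER_AREA)
cv2.imwrite("pics/m2.png",np.vstack([np.hstack([a(ims[0]),a(ims[1])]),np.hstack([a(ims[2]),np.zeros((300,400,3),np.uint8)])]))
E
```

```text
2.6417 [524.31 285.74 329.46] [-0.75 -0.48  0.09]
hook_saddle 0.95 [550.8 303.3  16.8] [269.72 148.31]
hook_saddle 0.92 [228.7 319.1  10.8] [84.38 88.97]
3.7083 [567.26  54.96 260.52] [-0.22 -0.47 -0.27]
flask 0.95 [561.7  69.3  59. ] [250.11 154.77]
flask 0.56 [454.6 113.9  57.8] [176.24  98.17]
5.2 [ 608.15 -306.55  339.81] [-0.15 -0.03 -0.03]
cover_loop 0.94 [ 609.1 -299.9  147.5] [253.64 163.03]
```

View pics/m2.png

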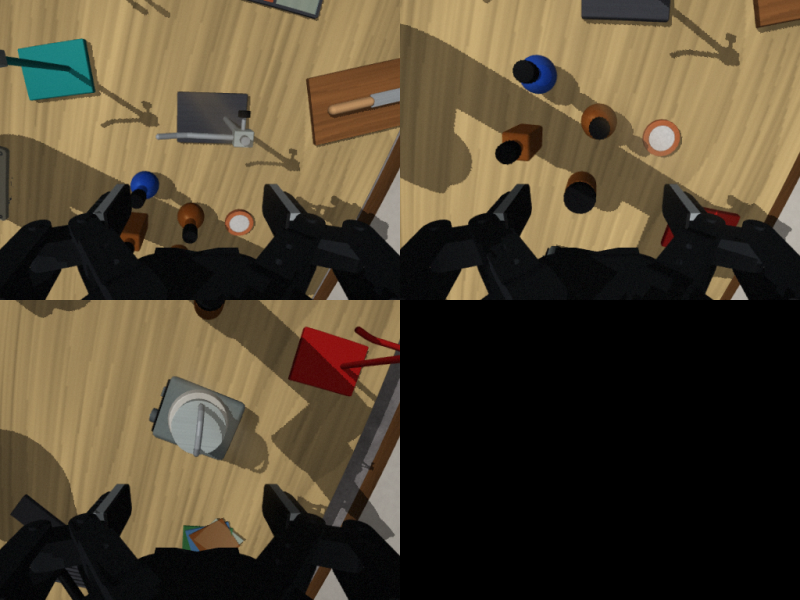

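Wrist views (400-px tiles):
- **Hook:** tip at (158,136), rod and boss at (240,138), knob up.
- **Flask:** brown, at (600,120). The blue one is at (537,72), so my choice holds.
- **Cover:** loop bar runs (200,405) to (198,455).

I'll enlarge the hook and cover crops to measure.

```bash
python3 - <<'E'
from h import *
a=cv2.imread("pics/w0.png")[110:210,195:328];b=cv2.imread("pics/w2.png")[85:218,190:323];c=cv2.imread("pics/w1.png")[120:186,222:288]
f=lambda im,k:cv2.resize(im,None,fx=k,fy=k,interpolation=cv2.INTER_CUBIC)
m=np.zeros((600,800,3),np.uint8)
A=f(a,3);B=f(b,3);C=f(c,3)
m[:300,:399]=A;m[:399,400:799]=B;m[310:508,:198]=C
cv2.imwrite("pics/m3.png",m)
E
```

```text
(no output)
```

View pics/m3.png

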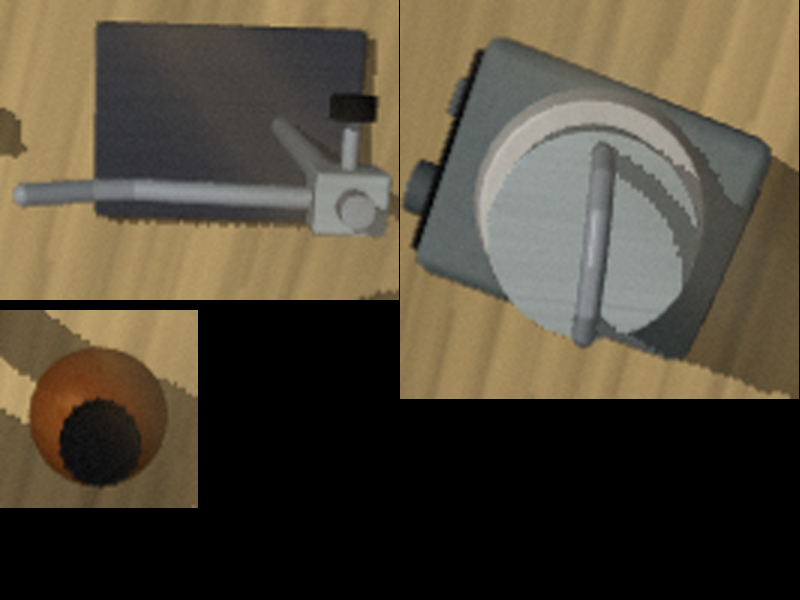

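```bash
python3 - <<'E'
from h import *
import json
from scipy.optimize import least_squares
np.set_printoptions(precision=1,suppress=True)
s=json.load(open("sts.json"))
W0=lambda x,y:(195+(x-1)/3,110+(y-1)/3);W2=lambda x,y:(190+(x-401)/3,85+(y-1)/3);W1=lambda x,y:(222+(x-1)/3,120+(y-311)/3)
Z=lambda p,z,i:onz("wrist",p,z,s[i])
print("tip",Z(W0(18,196),209,0),"saddle?",Z(W0(140,188),195,0),"hook root",Z(W0(310,197),203,0),"rodtop",Z(W0(356,209),222,0),"rodbase",Z(W0(278,125),14,0))
cs=[Z(W0(*p),14,0) for p in((97,22),(366,33),(97,215))];print("plate",cs)
print("flask belly",Z(W1(98,418),36,1),"cap",Z(W1(100,442),112,1))
e=np.array([W2(*p) for p in((487,225),(505,290),(545,333),(655,322),(600,129),(530,155))])
l=np.array([W2(*p) for p in((602,152),(600,200),(593,260),(586,310),(582,337))])
y=np.linspace(-36,36,73);L=np.c_[0*y,y,118-30*(1-np.sqrt(1-(y/36.001)**2))]
leg=np.linspace(66,88,10);L=np.vstack([np.c_[0*leg,0*leg-36,leg],L,np.c_[0*leg,0*leg+36,leg]])
a=np.linspace(0,2*np.pi,361);Cc=np.c_[45*np.cos(a),45*np.sin(a),0*a+63]
def res(q):
    M=R.from_euler("z",q[2]).as_matrix();f=lambda X:proj("wrist",X@M.T+[q[0],q[1],85],s[2])
    d=lambda P,X:np.linalg.norm(P[:,None]-X[None],axis=2).min(1)
    lp=f(L); ends=[lp[:,1].min()-(W2(602,145)[1]),lp[:,1].max()-W2(582,345)[1]]
    return np.r_[d(e,f(Cc)),d(l,lp)*1.5]
best=min((least_squares(res,[608,-310,y0],diff_step=1e-3) for y0 in(.1,.3)),key=lambda r:r.cost)
print("cover",best.x,np.degrees(best.x[2]),best.cost,best.fun)
E
```

```text
tip [472. 278. 209.] saddle? [512.  288.7 195. ] hook root [570.2 302.8 203. ] rodtop [581.9 306.1 222. ] rodbase [581.2 305.9  14. ]
plate [array([469.2, 334.2,  14. ]), array([613.4, 367.3,  14. ]), array([495.2, 228.7,  14. ])]
flask belly [568.4  66.4  36. ] cap [567.8  68.5 112. ]
cover [ 609.3 -301.4    0.1] 8.174768585974306 3.16259171690048 [0.4 1.2 0.9 0.7 0.7 1.3 1.  0.1 0.1 0.3 0.1]
```

```bash
python3 - <<'E'
from h import *
np.set_printoptions(precision=1,suppress=True)
t=np.radians(8.2); g=np.array([609.3,-301.4])+22*np.array([np.sin(t),-np.cos(t)])
arm.goto((*g,245),down(t)); arm.move_gripper(0.55); 
f0=arm.observe()["wrist_force"]
print(arm.line_to((*g,178),speed=120,guard=6))
st=arm.observe();print(st["position"],st["wrist_force"]-f0,st["t"])
arm.move_gripper(0.0); st=arm.observe();print("open",st["opening"],st["wrist_force"]-f0)
arm.line_to((*g,188),speed=60);st=arm.observe();print(st["opening"],st["wrist_force"]-f0,st["ft_torque"],st["t"])
im=snap("wrist");cv2.imwrite("pics/w3.png",im);cv2.imwrite("pics/s3.png",snap("side"))
s=cv2.imread("pics/s3.png")[170:300,270:443]
cv2.imwrite("pics/m4.png",np.hstack([cv2.resize(im,(400,300)),cv2.resize(s,(400,300),interpolation=cv2.INTER_CUBIC)]))
E
```

```text
False
[ 612.8 -323.4  178.5] [ 0.1 -0.4  0.7] 6.95
open 0.0007381547642336613 [-0.6  0.   5.8]
0.0033229461019063052 [ 0.3 -0.1  0.2] [-0.1  0.  -0.1] 7.775
```

View pics/m4.png

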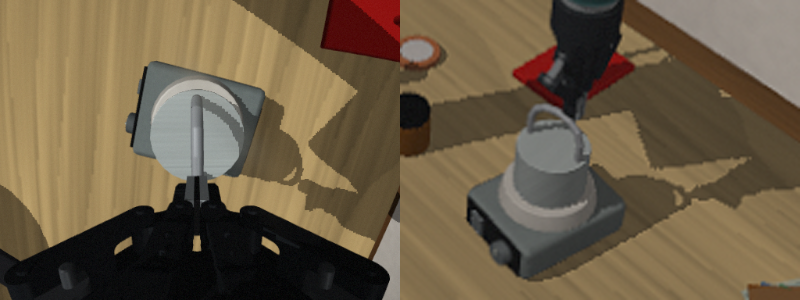

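The gripper closed empty: the fingers are just beyond the loop's -y leg, so the cover lies further towards +y than I estimated. I'll refit using all views together.

```bash
python3 - <<'E'
from h import *
import json
from scipy.optimize import least_squares
np.set_printoptions(precision=1,suppress=True)
s=json.load(open("sts.json"))
S2=lambda x,y:(175+x/4,230+(y-300)/4); D2=lambda x,y:(285+(x-400)/4,210+(y-300)/4);W2=lambda x,y:(190+(x-401)/3,85+(y-1)/3)
obs={"wrist":([W2(*p) for p in((487,225),(505,290),(545,333),(655,322),(600,129),(530,155))],[W2(*p) for p in((602,152),(600,200),(593,260),(586,310),(582,337))],s[2]),
"side":([D2(540,388),D2(668,400)],[D2(*p) for p in((568,355),(578,335),(596,326),(618,336),(640,362),(650,390))],None),
"scene":([S2(111,420),S2(215,385)],[S2(*p) for p in((187,364),(165,395),(150,430),(215,395),(235,430))],None)}
y=np.linspace(-36,36,73);L=np.c_[0*y,y,118-30*(1-np.sqrt(1-(y/36.001)**2))]
leg=np.linspace(66,88,10);L=np.vstack([np.c_[0*leg,0*leg-36,leg],L,np.c_[0*leg,0*leg+36,leg]])
a=np.linspace(0,2*np.pi,361);Cc=np.c_[45*np.cos(a),45*np.sin(a),0*a+63]
def res(q,names):
    M=R.from_euler("z",q[2]).as_matrix();o=[]
    for n in names:
        e,l,st=obs[n];f=lambda X:proj(n,X@M.T+[q[0],q[1],85],st)
        d=lambda P,X:np.linalg.norm(np.array(P)[:,None]-X[None],axis=2).min(1)
        o+=[d(e,f(Cc)),d(l,f(L))]
    return np.concatenate(o)
for names in(["wrist"],["side"],["scene"],["side","scene"],["wrist","side","scene"]):
    b=min((least_squares(res,[608,y1,y0],diff_step=1e-3,args=(names,)) for y0 in(.1,.3) for y1 in(-310,-285)),key=lambda r:r.cost)
    print(names,b.x[:2],np.degrees(b.x[2]),b.cost,b.fun)
im=cv2.imread("pics/w3.png")[95:275,170:340];st=arm.observe()
print(st["position"])
im=cv2.resize(im,None,fx=3.3,fy=3.3,interpolation=cv2.INTER_CUBIC)
for x in (b.x,):
    M=R.from_euler("z",x[2]).as_matrix()
    for X,c in((L,(0,0,255)),(Cc,(0,255,0))):
        for p in proj("wrist",X@M.T+[x[0],x[1],85],st)[::3]: cv2.circle(im,tuple(int(v) for v in (p-[170,95])*3.3),1,c,-1)
cv2.imwrite("pics/m5.png",im)
E
```

```text
['wrist'] [ 609.5 -301.3] 8.583560442881069 2.6478856661749632 [0.2 1.1 1.  0.6 0.7 1.2 0.6 0.2 0.3 0.6 0.2]Traceback (most recent call last):
  File "<stdin>", line 21, in <module>
  File "<stdin>", line 21, in <genexpr>
    return func(*args, **kwargs)
    result = trf(vector_fun.fun, vector_fun.jac, x0, f0, J0, lb, ub, ftol, xtol,
                 gtol, max_nfev, x_scale, loss_function, tr_solver,
                 tr_options.copy(), verbose, callback=callback_wrapped)
    return trf_no_bounds(
        fun, jac, x0, f0, J0, ftol, xtol, gtol, max_nfev, x_scale,
        loss_function, tr_solver, tr_options, verbose, callback=callback)
    f_new = fun(x_new)
    self._update_fun()
    ~~~~~~~~~~~~~~~~^^
    self.f = self.fun_wrapped(xp_copy(self.x))
             ~~~~~~~~~~~~~~~~^^^^^^^^^^^^^^^^^
    return np.atleast_1d(self.fun(x))
                         ~~~~~~~~^^^
    return self.f(x, *self.args, **self.kwargs)
           ~~~~~~^^^^^^^^^^^^^^^^^^^^^^^^^^^^^^
  File "<stdin>", line 18, in res
  File "<stdin>", line 16, in <lambda>
  File "h.py", line 17, in proj
    c,o,Rc=campose(name,st); q=np.ascontiguousarray((np.atleast_2d(np.array(P,float))-o)@Rc)
           ~~~~~~~^^^^^^^^^
  File "h.py", line 7, in campose
    c=arm.get_calibration(name)
ValueError: time passes only in moves, steps and waits
```

```bash
sed -i 's/c=arm.get_calibration(name)/c=cal(name)/; s/^def K(c):/import functools\n@functools.cache\ndef cal(n): return arm.get_calibration(n)\ndef K(c):/' h.py
cat > fit.py <<'E'
from h import *
import json
from scipy.optimize import least_squares
np.set_printoptions(precision=1,suppress=True)
s=json.load(open("sts.json"))
S2=lambda x,y:(175+x/4,230+(y-300)/4); D2=lambda x,y:(285+(x-400)/4,210+(y-300)/4);W2=lambda x,y:(190+(x-401)/3,85+(y-1)/3)
obs={"wrist":([W2(*p) for p in((487,225),(505,290),(545,333),(655,322),(600,129),(530,155))],[W2(*p) for p in((602,152),(600,200),(593,260),(586,310),(582,337))],s[2]),
"side":([D2(540,388),D2(668,400)],[D2(*p) for p in((568,355),(578,335),(596,326),(618,336),(640,362),(650,390))],None),
"scene":([S2(111,420),S2(215,385)],[S2(*p) for p in((187,364),(165,395),(150,430),(215,395),(235,430))],None)}
y=np.linspace(-36,36,73);L=np.c_[0*y,y,118-30*(1-np.sqrt(1-(y/36.001)**2))]
leg=np.linspace(66,88,10);L=np.vstack([np.c_[0*leg,0*leg-36,leg],L,np.c_[0*leg,0*leg+36,leg]])
a=np.linspace(0,2*np.pi,361);Cc=np.c_[45*np.cos(a),45*np.sin(a),0*a+63]
def res(q,names):
    M=R.from_euler("z",q[2]).as_matrix();o=[]
    for n in names:
        e,l,st=obs[n];f=lambda X:proj(n,X@M.T+[q[0],q[1],85],st)
        d=lambda P,X:np.linalg.norm(np.array(P)[:,None]-X[None],axis=2).min(1)
        o+=[d(e,f(Cc)),d(l,f(L))]
    return np.concatenate(o)
for names in(["wrist"],["side"],["scene"],["side","scene"],["wrist","side","scene"]):
    b=min((least_squares(res,[608,y1,y0],diff_step=1e-3,args=(names,)) for y0 in(.1,.3) for y1 in(-310,-285)),key=lambda r:r.cost)
    print(names,b.x[:2],np.degrees(b.x[2]),b.cost,b.fun)
im=cv2.imread("pics/w3.png")[95:275,170:340];st=arm.observe()
print(st["position"],proj("wrist",st["position"],st))
im=cv2.resize(im,None,fx=3.3,fy=3.3,interpolation=cv2.INTER_CUBIC)
for x in (b.x,):
    M=R.from_euler("z",x[2]).as_matrix()
    for X,c in((L,(0,0,255)),(Cc,(0,255,0))):
        for p in proj("wrist",X@M.T+[x[0],x[1],85],st)[::3]: cv2.circle(im,tuple(int(v) for v in (p-[170,95])*3.3),1,c,-1)
cv2.imwrite("pics/m5.png",im)
E
python3 fit.py
```

```text
['wrist'] [ 609.5 -301.3] 8.583560442881069 2.6478856661749632 [0.2 1.1 1.  0.6 0.7 1.2 0.6 0.2 0.3 0.6 0.2]
['side'] [ 607.8 -305.8] 3.0247634363182567 1.8164146850686413 [0.2 1.  0.5 1.2 0.3 0.7 0.3 0.6]
['scene'] [ 621.7 -298.7] -52.378698680876106 41.06029795055911 [3.5 1.9 6.5 0.8 3.8 0.2 2.9]
['side', 'scene'] [ 617.8 -301.1] -12.850742746323164 93.99657164907958 [ 1.9  1.7  4.7  2.3  1.9  1.8  0.3  1.7  2.   1.2  3.5  0.2  2.6  0.9
 10.9]
['wrist', 'side', 'scene'] [ 610.7 -302.1] 3.3357362324400857 165.31346367949916 [ 0.7  0.8  0.6  0.6  1.5  0.2  4.1  3.2  1.6  0.2  0.9  0.1  0.6  0.3
  1.9  0.8  0.2  0.2  0.5  0.1  0.5  0.2  1.6  2.3  6.  15.7]
[ 612.2 -322.9  187.5] [[251.7 225.4]]
```

View pics/m5.png

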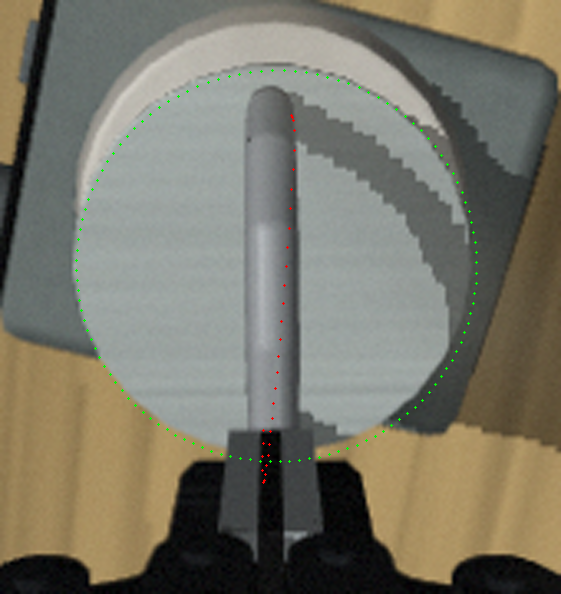

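```bash
python3 - <<'E'
from h import *
np.set_printoptions(precision=1,suppress=True)
st=arm.observe();Rt=R.from_rotvec(st["tool_rot"]).as_matrix()
P=lambda x,y,z:Rt@np.array([x,y,z],float)+st["position"]
for q in((0,0,0),(0,-11,0),(0,11,0),(0,-11,-19),(12,-11,-19)): print(q,"wristcrop",(proj("wrist",P(*q),st)[0]-[170,95])*3.3,"side",proj("side",P(*q))[0])
t=np.radians(8.4);M=R.from_euler("z",t).as_matrix()
im=cv2.imread("pics/s3.png");u0,v0=310,180;k=8
im=cv2.resize(im[v0:v0+75,u0:u0+95],None,fx=k,fy=k,interpolation=cv2.INTER_CUBIC)
y=np.linspace(-36,36,73);L=np.c_[0*y,y,118-30*(1-np.sqrt(1-(y/36.001)**2))]
a=np.linspace(0,2*np.pi,361);Cc=np.c_[45*np.cos(a),45*np.sin(a),0*a+63]
for X,c in((L,(0,0,255)),(Cc,(0,255,0))):
    for p in proj("side",X@M.T+[609.5,-301.4,85])[::3]: cv2.circle(im,tuple(int(v) for v in (p-[u0,v0])*k),2,c,-1)
for q in((0,0,0),(0,-11,0),(0,11,0)):
    cv2.circle(im,tuple(int(v) for v in (proj("side",P(*q))[0]-[u0,v0])*k),4,(255,0,255),-1)
cv2.imwrite("pics/m6.png",im)
E
```

```text
(0, 0, 0) wristcrop [269.7 430.5] side [343.5 225.9]
(0, -11, 0) wristcrop [269.7 375.7] side [340.2 224. ]
(0, 11, 0) wristcrop [269.7 483.3] side [346.8 227.9]
(0, -11, -19) wristcrop [269.8 412.9] side [340.9 218.8]
(12, -11, -19) wristcrop [341.4 412.8] side [343.6 216.6]
```

View pics/m6.png

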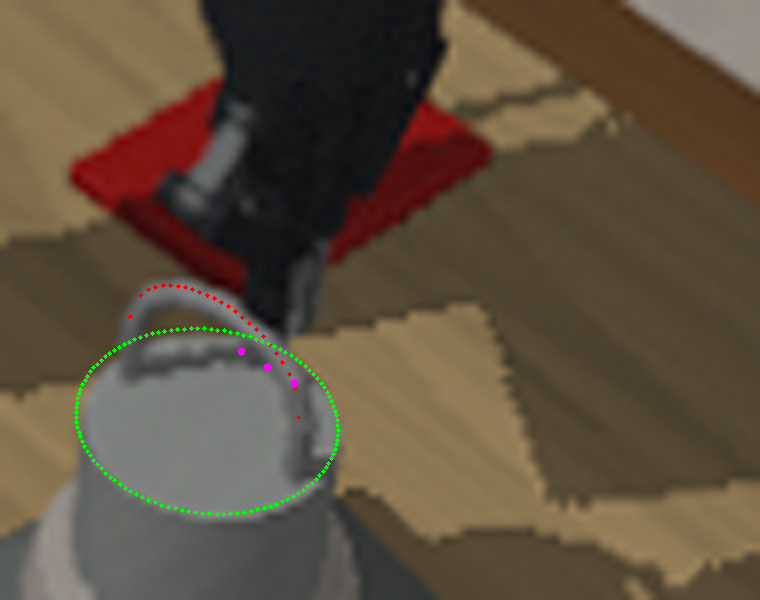

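The side overlay shows the cover pose fits the loop well, but the fingertips ended higher than the nominal TCP, so they slid off the bar's upper half. I'll retry 12 mm deeper with a guard and check the opening.

```bash
python3 - <<'E'
from h import *
np.set_printoptions(precision=3,suppress=True)
t=np.radians(8.2); g=np.array([609.3,-301.4])+20*np.array([np.sin(t),-np.cos(t)])
arm.line_to((*g,215),speed=120); arm.move_gripper(0.55)
f0=arm.observe()["wrist_force"]
print(arm.line_to((*g,166),speed=100,guard=6))
st=arm.observe();print(st["position"],st["wrist_force"]-f0,st["opening"],st["t"])
arm.move_gripper(0.0); st=arm.observe();print("open",st["opening"],st["wrist_force"]-f0,st["t"])
if st["opening"]>.05:
    arm.line_to((*g,180),speed=60);st=arm.observe();print(st["opening"],st["wrist_force"]-f0,st["ft_torque"],st["t"])
im=snap("wrist");cv2.imwrite("pics/w4.png",im);cv2.imwrite("pics/s4.png",snap("side"))
s=cv2.imread("pics/s4.png")[170:300,270:443]
cv2.imwrite("pics/m7.png",np.hstack([cv2.resize(im,(400,300)),cv2.resize(s,(400,300),interpolation=cv2.INTER_CUBIC)]))
E
```

```text
False
[ 612.232 -321.242  166.079] [ 0.933 -0.438  0.024] 0.5548628294001798 9.4
open 0.0716214302689108 [0.067 0.006 3.078] 9.8417
0.07425154487638533 [ 1.455  0.042 -2.619] [-0.073  0.018  0.018] 10.225
```

Gripped. Lifting the cover clear and staging it in front of the hook tip.

```bash
cat >> h.py <<'E'
TH=np.radians(13.8); ROD=np.array([581.5,306.]); UX=np.array([np.cos(TH),np.sin(TH)]); UY=np.array([-np.sin(TH),np.cos(TH)])
def hang(dx,z,off=-20,dy=0): # TCP for crown at stand x=dx
    p=ROD+dx*UX+(off+dy)*UY; return (*p,z)
E
python3 - <<'E'
from h import *
np.set_printoptions(precision=3,suppress=True)
p=arm.observe()["position"]
arm.line_to((p[0],p[1],285),speed=150)
arm.goto(hang(-160,285),down(TH)); arm.line_to(hang(-160,195))
st=arm.observe();print(st["t"],st["position"],st["opening"],st["wrist_force"])
im=snap("wrist");cv2.imwrite("pics/w5.png",im);s=snap("side");cv2.imwrite("pics/s5.png",s)
f=lambda a,u,v:cv2.resize(a[v:v+150,u:u+200],(400,300),interpolation=cv2.INTER_CUBIC)
cv2.imwrite("pics/m8.png",np.vstack([np.hstack([cv2.resize(im,(400,300)),f(im,150,100)]),np.hstack([cv2.resize(s,(400,300)),f(s,100,80)])]))
E
```

```text
14.0667 [431.643 248.541 195.672] 0.07593197678767868 [ 0.584  0.595 -1.869]
```

View pics/m8.png

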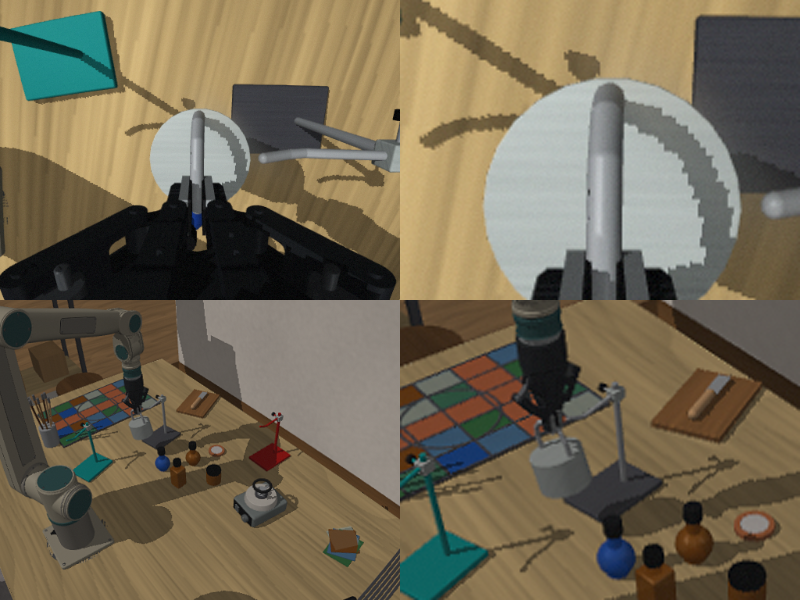

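The cover hangs level in the gripper with its loop square to the tool. The hook tip is at raw pixel (337,203), just to the right of it. I'll fit the crown offset and hook line from this frame.

```bash
python3 - <<'E'
from h import *
from scipy.optimize import least_squares
np.set_printoptions(precision=1,suppress=True)
st=arm.observe();cal("wrist")
E=np.array([(192,200),(320.5,202.5),(256,140),(204,168),(305,165)])
a=np.linspace(0,2*np.pi,361)
def res(q):
    X=np.c_[q[0]+45*np.cos(a),q[1]+45*np.sin(a),0*a+q[2]];return np.linalg.norm(E[:,None]-proj("wrist",X,st)[None],axis=2).min(1)
p=st["position"]; r=least_squares(res,[p[0],p[1]+20,p[2]-18],diff_step=1e-3)
d=r.x-p; print("disc",r.x,r.fun,"rel stand axes",d[:2]@UX,d[:2]@UY,d[2])
for z in(170,175,180):
    r2=least_squares(lambda q:res([*q,z]),[p[0],p[1]+20],diff_step=1e-3);d=r2.x-p[:2];print(z,d@UX,d@UY,r2.fun)
for uv,z,n in(((338,202),209,"tip"),((305*1.28,152*1.28),197,"~saddle"),((370*1.28,157*1.28),201,"root")):
    P=onz("wrist",uv,z,st);dd=P[:2]-ROD;print(n,P,"stand",dd@UX,dd@UY, "rel tcp y",(P[:2]-p[:2])@UY)
y=np.linspace(-36,36,9);L=118-30*(1-np.sqrt(1-(y/36.001)**2))
for off in(18,20,22,24): print(off,proj("wrist",[[*(p[:2]+(off+yy)*UY),p[2]+37+l-118] for yy,l in((36,92),(30,104),(0,118))],st).tolist())
E
```

```text
disc [434.  254.3 172.6] [0.1 0.7 1.4 0.7 1.2] rel stand axes 3.0964823849841645 4.868767613090331 -23.797920023235378
170 3.1539641879386577 4.83513828597363 [0.7 1.5 1.1 0.5 1.2]
175 3.1711213711058064 5.185738022778387 [0.8 0.5 1.3 0.9 1.7]
180 3.0290829754879898 4.99242948429791 [2.1 1.6 2.4 1.  1.6]
tip [475.3 279.4 209. ] stand -109.44575653395853 -0.520695798256049 rel tcp y 19.356805069595328
~saddle [510.4 288.9 197. ] stand -73.1161500653806 0.3598574444218831 rel tcp y 20.23735831227326
root [562.3 298.5 201. ] stand -20.395292613532156 -2.73497607238067 rel tcp y 17.142524795470706
18 [[251.64570720241608, 140.1181127578655], [251.72133760111657, 154.34139028453316], [251.81330031789736, 220.13139566511558]]
20 [[251.64590001103548, 136.37781156634003], [251.72181416390669, 150.3821903159318], [251.81422929578915, 216.2623591585688]]
22 [[251.64609236855125, 132.61503327476856], [251.72229028995636, 146.39642226669352], [251.8151600250202, 212.36144064704496]]
24 [[251.6462842363949, 128.8298378730862], [251.72276588989416, 142.38412491504428], [251.8160923969519, 208.42852778575693]]
```

The cover has swung about 15° about the grip, with its mass hanging under the fingers. The hook line passes about 19.5 mm from the TCP, so the fingers clear it. Going in, then lowering onto the saddle, which will also level the cover.

```bash
python3 - <<'E'
from h import *
np.set_printoptions(precision=2,suppress=True)
f0=arm.observe()["wrist_force"]
def rep(n): st=arm.observe();print(n,st["t"],st["position"],st["wrist_force"]-f0,st["opening"])
h=arm.line_to(hang(-75,196),speed=80,guard=6);print(h);rep("in")
if not h:
    print(arm.line_to(hang(-75,167),speed=35,guard=5));rep("down")
s=snap("side");w=snap("wrist");cv2.imwrite("pics/s6.png",s);cv2.imwrite("pics/w6.png",w)
f=lambda a,u,v,W=100,H=150:cv2.resize(a[v:v+H,u:u+W],(400,600),interpolation=cv2.INTER_CUBIC)
cv2.imwrite("pics/m9.png",np.hstack([f(s,160,95,80,120),f(w,175,80,160,240)]))
E
```

```text
False
in 15.3833 [512.87 268.55 195.94] [ 0.11 -1.65 -1.19] 0.06917904995754236
True
down 16.0333 [513.28 268.73 172.27] [ 0.37 -0.21  4.87] 0.07545727755351712
```

View pics/m9.png

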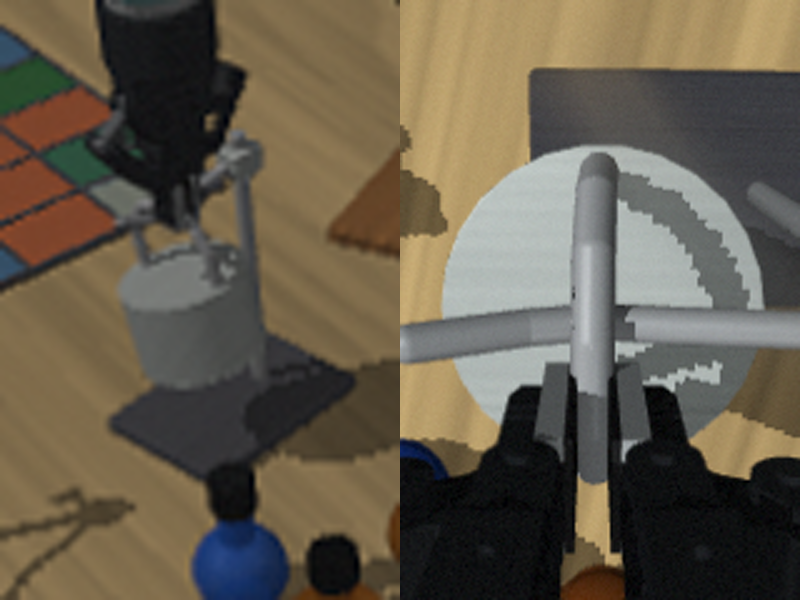

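The hook passes through the loop and carries the crown, with 4.9 N contact. Releasing, backing off upwards, then checking the cover from both fixed cameras and viewing the bare cradle.

```bash
python3 - <<'E'
from h import *
import json
np.set_printoptions(precision=1,suppress=True)
p=arm.observe()["position"]
arm.line_to((p[0],p[1],p[2]-2),speed=20); arm.move_gripper(0.4)
arm.line_to((p[0],p[1],300),speed=150)
t=TH; st=arm.observe(); w7=snap("wrist");print(st["t"],st["position"])
for n in("wrist",): 
    for r in arm.recognise("cover",n)[:1]: print(n,r["p"],np.array(r["point"]))
s=snap("side"); 
for r in arm.recognise("cover","side")[:1]: print("side",r["p"],np.array(r["point"]))
arm.move_gripper(0.65)
arm.goto((608,-345,310),down(t)); st=arm.observe(); w8=snap("wrist"); print(st["t"],st["position"])
for k in("cradle_ring","mixer"):
    for r in arm.recognise(k,"wrist")[:2]: print(k,r["p"],np.array(r["point"]),proj("wrist",r["point"],st)[0])
json.dump({k:np.array(v).tolist() for k,v in st.items()},open("st8.json","w"))
for r in arm.cut_out("cradle_ring","wrist")[:1]:
    v,u=np.nonzero(r["mask"]);print("mask",u.min(),u.max(),v.min(),v.max())
u,v=[int(x) for x in proj("wrist",[609,-301,130],st)[0]];print("crop centre",u,v)
cv2.imwrite("pics/w8.png",w8)
f=lambda a,u,v,W,H:cv2.resize(a[max(v,0):max(v,0)+H,u:u+W],(400,300),interpolation=cv2.INTER_CUBIC)
cv2.imwrite("pics/m10.png",np.vstack([np.hstack([cv2.resize(w7,(400,300)),f(s,160,95,120,90)]),np.hstack([f(w8,u-66,v-50,133,100),cv2.resize(w8,(400,300))])]))
E
```

```text
17.7833 [512.6 268.5 298.8]
wrist 0.93 [504.6 306.9 147. ]
side 0.6 [497.1 274.1 144.9]
20.5417 [ 608.5 -343.8  310.1]
cradle_ring 0.78 [ 604.9 -301.6  135.8] [257.2 135.7]
mixer 0.74 [ 600.8 -297.7   85.4] [254.2 129.1]
mask 231 291 105 166
crop centre 260 135
```

View pics/m10.png

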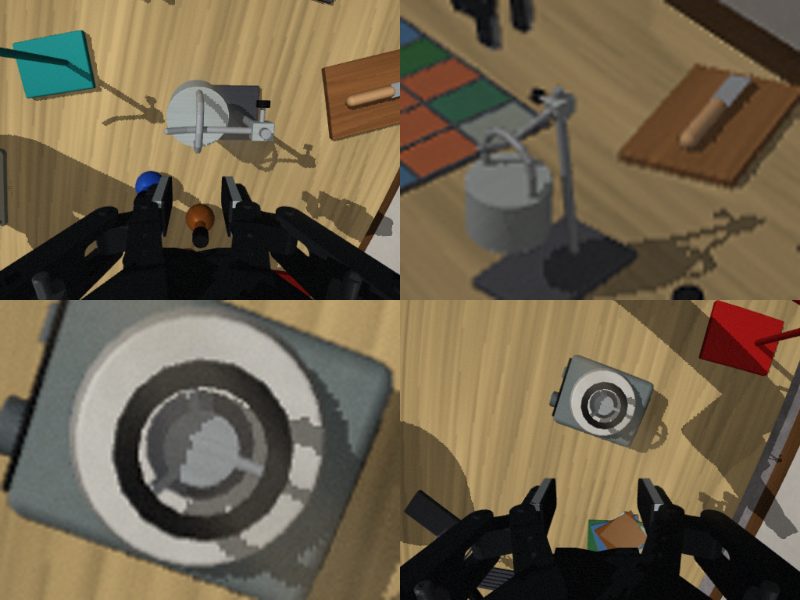

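The cover hangs on the hook. The cradle ring is centred at raw pixel (261.5,135). Now I'll compute its position and pick the flask.

```bash
python3 - <<'E'
from h import *
import json
np.set_printoptions(precision=2,suppress=True)
s8=json.load(open("st8.json"));print("ring",onz("wrist",(261.5,135.2),134,s8))
yaw=0.; g=np.array([568.,67.5])
arm.goto((*g,190),down(yaw)); arm.sleep(.2); f0=arm.observe()["wrist_force"]
h=arm.line_to((*g,67),speed=110,guard=5);st=arm.observe();print(h,st["position"],st["wrist_force"]-f0,st["t"])
if not h:
    arm.move_gripper(0.0);st=arm.observe();print("grip",st["opening"],st["wrist_force"]-f0,st["position"])
    z=st["position"][2]
    arm.line_to((*g,z+25),speed=80);arm.sleep(.2);st=arm.observe();print("lift",st["opening"],st["wrist_force"]-f0,st["ft_torque"],st["t"])
w=snap("wrist");s=snap("side");cv2.imwrite("pics/w11.png",w);cv2.imwrite("pics/s11.png",s)
for n in("side","wrist"):
    for r in arm.recognise("flask",n)[:3]: print(n,r["p"],np.array(r["point"]))
E
```

```text
ring [ 609.81 -299.94  134.  ]
False [568.89  67.52  67.88] [ 0.67 -0.15 -1.13] 23.8
grip 0.3285386997504581 [-0.05 -0.34  3.32] [568.91  67.51  68.09]
lift 0.3318223735328605 [-0.67  0.15 -2.53] [-0.01 -0.   -0.02] 24.8333
side 0.97 [439.2 100.7  52.6]
side 0.79 [557.6  54.1  78.2]
side 0.74 [439.6 -13.5  69.7]
wrist 0.96 [568.3  75.2  90.8]
wrist 0.81 [456.3 113.7  59.4]
```

Flask gripped at its cap: opening 0.33, about 2 N lifted, underside 68 mm below the TCP. Moving over the cradle and lowering with a guard.

```bash
python3 - <<'E'
from h import *
np.set_printoptions(precision=2,suppress=True)
p=arm.observe()["position"]; c=np.array([609.8,-300.3])
arm.line_to((p[0],p[1],250),speed=180)
arm.goto((*c,250),down(0)); arm.line_to((*c,205),speed=100); arm.sleep(.3)
f0=arm.observe()["wrist_force"]; print(f0)
h=arm.line_to((*c,180),speed=20,guard=3)
st=arm.observe();print(h,st["position"],st["wrist_force"]-f0,st["ft_torque"],st["opening"],st["t"])
w=snap("wrist");s=snap("side");sc=snap("scene")
f=lambda a,u,v,W,H:cv2.resize(a[v:v+H,u:u+W],(400,300),interpolation=cv2.INTER_CUBIC)
cv2.imwrite("pics/m11.png",np.vstack([np.hstack([cv2.resize(w,(400,300)),f(s,285,175,120,90)]),np.hstack([f(sc,160,210,120,90),cv2.resize(s,(400,300))])]))
E
```

```text
[-0.78  0.08 -2.41]
True [ 609.81 -299.59  185.79] [1.49 0.32 6.23] [ 0.16 -0.12  0.01] 0.32950684966828797 29.2333
```

View pics/m11.png

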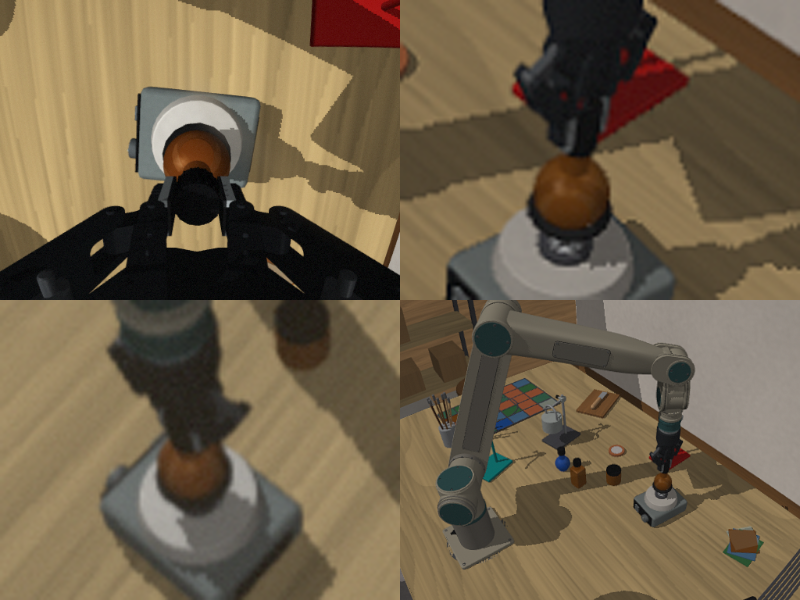

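The flask sits upright in the ring, with contact at 185.8 (expected 185). Now I'll press down in small steps and watch the force for the stop.

```bash
python3 - <<'E'
from h import *
np.set_printoptions(precision=2,suppress=True)
f0=np.array([-.78,.08,-2.41]); c=(609.8,-300.3); z=185.
while z>171:
    arm.line_to((*c,z),speed=15); st=arm.observe(); d=st["wrist_force"]-f0
    print(z,st["position"],d,st["opening"],round(st["t"],2))
    if d[2]>19 or np.hypot(d[0],d[1])>10: break
    z-=1. if z>177 else .5
E
```

```text
185.0 [ 609.92 -300.08  185.18] [1.84 1.74 6.68] 0.32557754511664966 29.64
184.0 [ 609.92 -300.15  184.06] [1.93 2.46 7.11] 0.33004420623603253 29.89
183.0 [ 609.94 -300.18  183.24] [1.52 2.35 8.44] 0.3260857389873845 30.14
182.0 [ 609.94 -300.19  182.43] [1.03 2.85 8.43] 0.32831545278127783 30.39
181.0 [ 609.92 -300.16  181.56] [0.03 2.63 8.91] 0.3234977957703915 30.64
180.0 [ 609.96 -300.21  180.78] [0.35 3.05 9.26] 0.32423616184677195 30.89
179.0 [ 609.92 -300.15  179.91] [0.74 2.32 9.48] 0.3277366160141308 31.14
178.0 [ 609.94 -300.21  179.13] [-0.72  2.62 10.43] 0.32804912596486446 31.39
177.0 [ 609.96 -300.19  178.23] [ 0.51  4.05 11.72] 0.3270472204284843 31.64
176.5 [ 609.96 -300.2   177.89] [-0.56  3.35 10.59] 0.3226735314876704 31.89
176.0 [ 609.99 -300.2   177.45] [-0.02  3.68 12.48] 0.32777843780878024 32.14
175.5 [ 610.   -300.16  177.05] [-0.79  3.03 12.75] 0.32317126235264343 32.39
175.0 [ 609.98 -300.22  176.64] [-0.43  3.17 11.94] 0.3271219994002827 32.64
174.5 [ 610.01 -300.19  176.23] [-0.23  3.25 13.52] 0.3267570212583615 32.89
174.0 [ 610.   -300.19  176.05] [-0.99  3.37 13.78] 0.3271095805031176 33.14
173.5 [ 610.05 -300.26  176.03] [-0.2   3.48 15.98] 0.3253045634605858 33.39
173.0 [ 610.07 -300.26  176.  ] [-2.43  4.26 16.78] 0.3289971094818118 33.64
172.5 [ 610.12 -300.3   175.97] [-2.94  4.19 18.71] 0.3293331167466504 33.89
172.0 [ 610.15 -300.36  175.96] [-2.97  4.61 19.1 ] 0.3313852275192145 34.14
```

The stop is clear: position froze at 176.0, 10 mm below first contact, while the force went from 13.5 to 19 N. Holding briefly for a last check, then handing in.

```bash
python3 - <<'E'
from h import *
np.set_printoptions(precision=2,suppress=True)
arm.sleep(.8); st=arm.observe();print(st["position"],st["wrist_force"]-np.array([-.78,.08,-2.41]),st["opening"],st["t"])
s=snap("side")
for k in("cover","square_bottle","jar","foil_roll","flask"):
    for r in arm.recognise(k,"side")[:2]: print(k,round(r["p"],2),np.array(r["point"]))
w=snap("wrist")
f=lambda a,u,v,W,H:cv2.resize(a[v:v+H,u:u+W],(400,300),interpolation=cv2.INTER_CUBIC)
cv2.imwrite("pics/m12.png",np.hstack([f(s,285,175,120,90),f(s,160,95,120,90)]))
E
```

```text
[ 610.14 -300.32  175.96] [-3.27  4.91 20.39] 0.33185969475920185 34.9417
cover 0.64 [501.8 263.3 149.1]
square_bottle 0.93 [438.7 -14.8  69.8]
jar 0.97 [559.  -87.4  51.1]
foil_roll 0.63 [689.8  51.8  11.4]
flask 0.62 [440.2 100.6  53.1]
flask 0.57 [ 597.6 -312.4  163.7]
```

```bash
python3 -c "
from workcell import arm
arm.sign_off()"
```

```text
the job is handed in; nothing more can be done
```

The job is handed in: the cover hangs on the dark stand's hook, and the brown flask is seated upright in the cradle and held pressed down against its stop. It was handed in at about 35 s of the 58 s allowed.

**What happened**
- **First grasp:** it missed the cover's loop because the fingers slid off the bar. I re-gripped 12 mm deeper, and it held.
- **Cover:** a picture after release showed it hanging on the hook.
- **Flask:** it first touched the ring at a tool height (TCP) of 185.8 mm, against 185 expected. The height stopped changing at 176.0 mm while the force kept rising, so the cradle was at the bottom of its roughly 10 mm travel.

**Last checks**
- **Hold:** after 0.8 s it was steady at 176.0 mm, with about 20 N downwards, about 6 N sideways and the grip unchanged.
- **Cover:** the network still found it at the hook, at about (502, 263, 149). That is 11 mm off in y from the reading just after release, more than its usual 4 mm, possibly from sway or noise.
- **Bystanders:** the square bottle, jar and foil roll were within about 5 mm of their first positions, about the networks' own error.
- **Not checked:** I could not view a last picture because the limit of 12 was reached, so upright in the fully pressed position rests on the force and position readings. The last picture I viewed showed it upright at first contact.

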